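Hang the tasting-spoon caddy on the splash guard's screw

TASK

Hang the blue tasting-spoon caddy on the screw of the steel splash guard: bring its keyhole over the screw head until its back lies flat on the guard, then slide it straight down until it is locked fully home, and let go. Feel for it and push gently rather than forcing it, and leave the other things on the bench alone.

Things in the scene. Friction and masses are not known exactly. Their poses are not given: they have to be found in the camera images.
- caddy: loose, empty spoon caddy, 130 to 230 g: upright blue plastic pocket with a bare metal back plate, open on top, 60 deep (x) x 54 wide (y) x 100 mm high (z), walls and plate 3 mm, front wall (at -x) 75 mm high. Origin: centre of its underside; z up, +x out through its back. Grip it from above across its 54 mm. The back plate (outer face at x = +30 mm) has the keyhole: round hole below, slot above
- keyhole_round (a point): centre of the keyhole's round hole (20 mm wide), on the outer face of the caddy's back, 62 mm above its underside. From it a slot 8.5 mm wide runs straight up, ending 83 mm above the underside
- keyhole_end (a point): where the screw's axis lies when fully home: in the slot, on the outer face of the caddy's back, 80 mm above its underside (18 mm above the round hole's centre). Beside the slot the plate's inner face rises as ramps: 3 mm thick at 68 mm height, 5.5 mm at 85 mm, so it wedges under the head
- guard: fixed steel splash guard: upright screen 300 long (y) x 15 thick (x) x 200 mm high (z), drainer tray behind. Origin: foot of its front face, mid length; the face is its plane x = 0 and looks to -x. A brass screw stands square out of the face, nominally at y = 0, 165 mm up, but put in by eye: it is really up to 5 mm to either side and up to 7 mm higher or lower (not measured)
- screw (a joint): the screw's sprung head, 13 mm wide on a 6 mm shank; at rest its underside is 3.4 mm and its front 7.4 mm off the guard's face. Value: how far it is pulled out from rest (m); 4 N starts it, 2.5 N more per mm; about 0.001 with the caddy home. Sliding down wedges ever tighter (5 to 10 N, more than the caddy weighs), then stops hard; pushing with over about 20 N bends the screw
- jar: bystander: closed amber glass jar, 80 mm wide, 130 mm high, 500 g; origin at the centre of its underside
- beaker: bystander: empty glass beaker, 76 mm wide, 90 mm high; origin at the centre of its underside
- card: bystander: wooden block 45 x 40 x 40 mm holding a blank white card 100 mm wide, top at 95 mm; origin at the centre of the underside, card along its y
Things that resemble listed ones, but are neither listed nor needed, are in the scene too. What is meant by the caddy is not pink, and is the larger of those in its own colour.

How it is judged:
On the way, in this order (a step that is already met when the one before it is completed fails the run):
1. the screw head is through the round part of the keyhole and the caddy's back lies on the guard (x of screw in the frame of caddy between 0.026 and 0.0325 m and y of screw in the frame of caddy between -0.005 and 0.005 m and z of screw in the frame of caddy between 0.056 and 0.07 m), for 0.05 s.
2. the caddy has been slid down until the screw is at the end of the slot, its head clamping the ramps (z of screw in the frame of caddy above 0.0785 m and value of joint screw above 0.0005 m), for 0.1 s.
At the end, for the whole second after the job is handed in: the caddy hangs on the screw, fully home: screw axis within 1.5 mm of the slot's home point along the slot and 3 mm across it, its head pulled out at least 0.5 mm (clamping), the caddy's back flat on the guard (2 mm, 0.06 rad), upright within 0.1 rad, at rest (all of step 2 and z of screw in the frame of caddy below 0.083 m and y of screw in the frame of caddy between -0.003 and 0.003 m and x of keyhole_end in the frame of guard above -0.002 m and angle between the x axis of caddy and the x axis of guard, either way round below 0.06 rad and angle between caddy's own z axis and vertical below 0.1 rad and linear speed of caddy below 0.01 m/s); the robot touches nothing.
It fails at once if the caddy is forced: its contact forces on the guard and the screw add up to more than 40 N (the clamping alone makes about 16 N of that) (contact force between caddy and guard above 40 N).
It fails at once if a bystander is disturbed: the jar, beaker or card holder is moved by more than 15 mm (distance of any of jar, beaker, card from where it was at the start of the episode above 0.015 m).
It also fails if it takes over 61 s, if anything falls off the work surface, if the arm or the gripper's body presses on something with over 40 N, if the wrist force passes 120 N, or if a joint passes its speed limit or range.

ROBOT

A 6-joint arm with a two-finger parallel gripper is mounted at the origin on the work surface. World frame = base frame: x ahead of the robot, y to its left, z up, the work surface at z = 0. Lengths are in m, angles in rad, forces in N, time in s.
With the tool pointing down it reaches from about 0.25 to 0.725 m from the base axis. Payload 9.7 kg.
Tool frame: the origin (TCP) lies at the very end of the fingers, on their centre line; the grasp point (between the pads) lies 19 mm behind it (manip.grip_depth is the z of the grasp point in the tool frame, in m); z points along the fingers, y is the line along which they close (so a half turn about z gives the same grasp; the last joint's range is limited). The gripper opens to 85 mm and grips with 20 to 120 N. Pads are 22 mm wide; open, the fingers measure 114 mm over their backs; the gripper's body (76 mm by 85 mm) begins 54 mm behind the grasp point. The pads swing forward as they close: fully open they stand 13 mm farther back than shut.
Start: joints at [1.339, 0.087, 0.176, 1.66, 0, 1.571], TCP at [0.126, 0.535, 0.231] pointing down, gripper open.
Joint ranges: [-3.13, 3.13], [-0.85, 1.81], [-1.15, 1.24], [-2.2, 2.28], [-1.44, 1.52], [-3.14, 3.14]. Speed limits (rad/s): [2.22, 2.22, 2.57, 3.14, 3.14, 3.14].

INTERFACE

Orientations are given as a unit quaternion [w, x, y, z].
In Python, from cell import manip, imaging, job_done gives the robot as it stands.
- The arm moves only by the shell command python3 -m crank 'ROWS' [OPENING] [FORCE]. ROWS is JSON, a list that holds one entry, the list of rows, each a list of 4 numbers: the shift along the world's x, y, z in mm, then the turn about the world's z in rad. A call has 1 to 20 rows; each row is the pose to reach, as a shift and turn from the pose commanded when the call began; what a row does not reach only later rows make up. A row lasts 1/12 s, in which the tool goes at most 41.7 mm and 7.16 degrees, less where a joint would pass 70% of its speed; a pose out of reach is approached as far as the arm can. A call with a gripper value outside its range is refused whole. OPENING is the opening, from -1 (shut) to 1 (fully open), so that 0 is half open, set as the call begins (- or left out, the last holds). The fingers move at their own pace and stop on an object; FORCE is the grip in N (left out, the last holds). Time passes only in rows, so rows that repeat a pose let the fingers close. It gives the time, the measured TCP pose, the force, the opening and the grip force at its end, in the units of the state.
- manip.get_obs(): the state, without advancing time (a new reading comes with each control period).
- imaging.grab_frame(name): name is "scene" or "top" or "wrist"; returns the picture (400x640x3 uint8, red, green, blue); there is no depth.
- imaging.camera_info(name): a dict with "fx", "fy", "cx", "cy" (pixels), "R" (3x3) and "t" (3): a world point X has camera coordinates R X + t; the wrist camera has in their place "tool_from_camera" (4x4, takes a point from camera to tool coordinates, whose origin is the TCP and whose axes are the flange's). Camera axes: x right, y down, z forward; pixel columns grow to the right and rows downward; lengths in m; the calibration is good to about 2 mm. A picture is of the moment at which its call begins: read the wrist's pose just before it. camera_info takes no time and is no camera call.
- job_done(): hands the job in; it is judged then, once.
The state is a dict: "time_s": time; "qpos": joint angles; "qd": joint speeds; "effort": joint torques, N m; "tcp_pos": TCP position; "eef_rot": TCP orientation; "wrist_force": force on the tool from outside, world axes, zero at the start; "wrist_torque": the same for the moment, N m; "finger_gap": finger opening in m; "finger_force": force on a finger pad.
Only numpy, scipy, OpenCV 4.12 (cv2) and the standard library are available. Lean on these libraries where they do the work, as an engineer would, in place of code of your own. Each camera call takes 0.05 s, during which the arm holds its last target. There are 200 camera calls.

## Working session

There is one attempt and no reset: what is moved stays moved. The work goes in short steps, Python scripts to look and compute and a shell command to move; the robot and the scene stay as the last step left them, time stands still between calls to the robot, and variables do not carry over. Pictures are saved under pics/ and viewed, at most 10 in all, crops included, and the job is handed in when it is done.

```bash
ls; mkdir -p pics; cat > h.py <<'E'
import numpy as np, cv2
from cell import manip, imaging
def save(n,im): cv2.imwrite('pics/'+n,cv2.cvtColor(im,cv2.COLOR_RGB2BGR))
def ray(c,u,v):
    i=imaging.camera_info(c);R=np.array(i['R']);t=np.array(i['t'])
    return -R.T@t, R.T@np.array([(u-i['cx'])/i['fx'],(v-i['cy'])/i['fy'],1])
def plane(c,u,v,z,ax=2):
    o,d=ray(c,u,v); return o+d*(z-o[ax])/d[ax]
def proj(c,X):
    i=imaging.camera_info(c);p=np.array(i['R'])@np.array(X)+i['t'];return [round(i['fx']*p[0]/p[2]+i['cx'],1),round(i['fy']*p[1]/p[2]+i['cy'],1)]
def two(u1,u2):
    o1,d1=ray('scene',*u1);o2,d2=ray('top',*u2)
    A=np.c_[d1,-d2];s=np.linalg.lstsq(A,o2-o1,rcond=None)[0]
    p,q=o1+s[0]*d1,o2+s[1]*d2; return (p+q)/2,np.linalg.norm(p-q)
E
python3 - <<'E'
from h import *
np.set_printoptions(precision=3,suppress=True)
for c in ('scene','top'):
    save(c+'0.png',imaging.grab_frame(c)); o,d=ray(c,320,200); print(c,o,d,imaging.camera_info(c)['fx'])
print(imaging.camera_info('wrist')); o=manip.get_obs();print(o)
print(manip.grip_depth)
E
```

```text
pics
scene [0.911 0.359 0.711] [-0.431 -0.504 -0.748] 395.6167547009669
top [ 0.479 -0.071  1.039] [ 0.08   0.008 -0.997] 445.12839444947247
{'fx': 325.81913639382765, 'fy': 325.81913639382765, 'cx': 315.02493745324784, 'cy': 197.14870710597953, 'tool_from_camera': array([[ 0.   , -0.958, -0.285,  0.073],
       [ 1.   ,  0.   ,  0.   ,  0.   ],
       [ 0.   , -0.285,  0.958, -0.142],
       [ 0.   ,  0.   ,  0.   ,  1.   ]])}
{'time_s': 0.1, 'qpos': array([1.339, 0.087, 0.175, 1.66 , 0.   , 1.571]), 'qd': array([ 0.001,  0.   ,  0.003, -0.001,  0.001, -0.   ]), 'effort': array([ -0.001, -52.156,  46.565,   0.016,   0.   ,   0.   ]), 'tcp_pos': array([0.126, 0.535, 0.231]), 'eef_rot': array([-0.   ,  0.116,  0.993, -0.001]), 'wrist_force': array([-0.048, -0.84 , -0.958]), 'wrist_torque': array([-0.01 ,  0.002,  0.047]), 'finger_force': 0.0, 'finger_gap': 0.08575268411850685}
-0.0187
```

View pics/scene0.png

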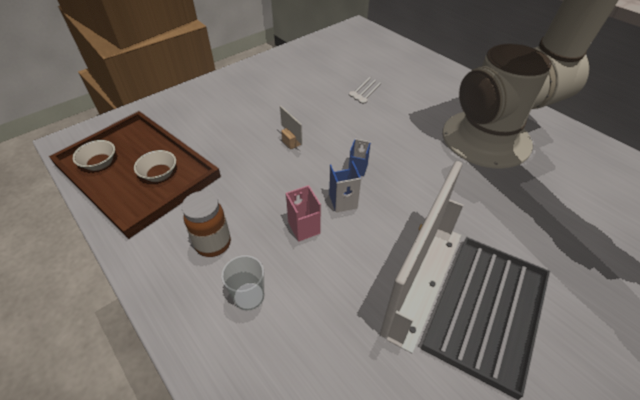

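View pics/top0.png

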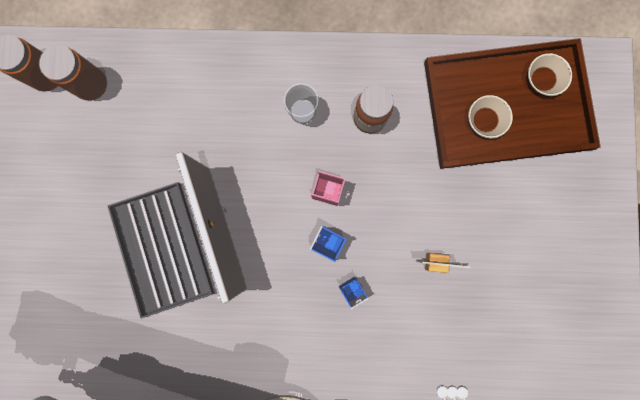

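Possible confusions: blue at scene (345,188)/top (328,243), smaller blue at scene (360,155)/top (353,291), pink at scene (303,213)/top (327,187). The guard's face looks to the right in the top view, with the brass screw near (211,224). By the description I choose the larger blue one, and check it in a close crop.

```bash
python3 - <<'E'
from h import *
s=cv2.imread('pics/scene0.png');t=cv2.imread('pics/top0.png')
a=cv2.resize(s[130:230,310:400],None,fx=4.0,fy=4.0,interpolation=cv2.INTER_CUBIC)
b=cv2.resize(t[215:315,300:390],None,fx=4,fy=4,interpolation=cv2.INTER_CUBIC)
cv2.imwrite('pics/crop1.png',np.hstack([a,b]))
np.set_printoptions(precision=3,suppress=True)
for p in [(328,243),(353,291),(327,187)]: print(p,plane('top',*p,0.08))
# guard top plate bright edge in top view z=.2
for p in [(178,155),(186,153),(224,301),(231,297)]: print(p,plane('top',*p,0.2))
print('screw',plane('top',211,224,.165))
g=cv2.resize(t[140:310,160:250],None,fx=3.5,fy=3.5,interpolation=cv2.INTER_CUBIC);cv2.imwrite('pics/crop2.png',g)
E
```

```text
(328, 243) [ 0.464 -0.083  0.08 ]
(353, 291) [ 0.364 -0.139  0.08 ]
(327, 187) [ 0.585 -0.078  0.08 ]
(178, 155) [0.626 0.21  0.2  ]
(186, 153) [0.63  0.195 0.2  ]
(224, 301) [0.353 0.109 0.2  ]
(231, 297) [0.361 0.096 0.2  ]
screw [0.496 0.149 0.165]
```

View pics/crop1.png

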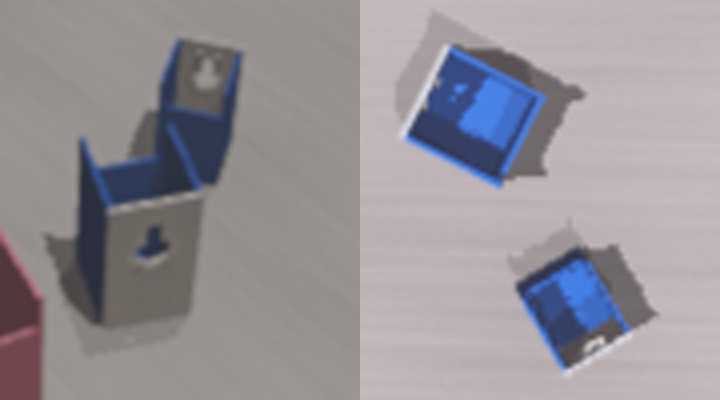

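View pics/crop2.png

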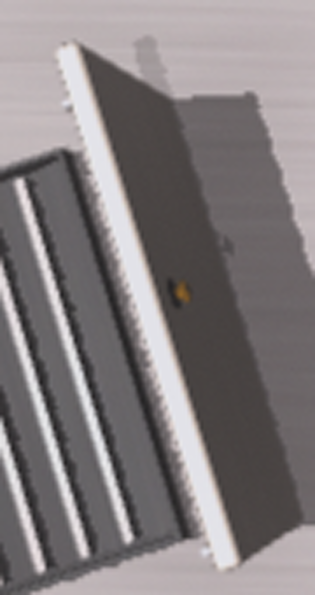

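The crop confirms it: the nearer blue one (scene ~(345,190), top ~(328,243)) is the larger, with bare keyhole plate facing the guard. The brass screw shows in top at ~(212,224). Now the line fits.

```bash
cat >> h.py <<'E'
def fit(P):
    vx,vy,x0,y0=cv2.fitLine(np.float32(P),cv2.DIST_HUBER,0,.001,.001).ravel(); return np.array([x0,y0]),np.array([vx,vy])
E
python3 - <<'E'
from h import *
np.set_printoptions(precision=4,suppress=True)
t=cv2.cvtColor(cv2.imread('pics/top0.png'),cv2.COLOR_BGR2RGB)
g=t.min(2).astype(float)
# guard front top edge: last crossing from bright to dark along row
P=[]
for v in range(170,292):
    c=int(182+(v-152)*46.6/150); r=g[v,c-8:c+10]; d=np.diff(r);k=int(d.argmin())
    if d[k]<-25:
        lev=(r[max(k-1,0)]+r[min(k+2,17)])/2
        j=next((j for j in range(max(k-1,0),min(k+2,17)) if r[j]>=lev>r[j+1]),k)
        P.append(plane('top',c-8+j+(r[j]-lev)/(r[j]-r[j+1]),v,.2)[:2])
c0,d=fit(P); d*=np.sign(d[0]); print('guard',len(P),c0,d,'face yaw',np.degrees(np.arctan2(d[1],d[0])))
# ends of guard
n=np.array([-d[1],d[0]]); e=[np.dot(plane('top',*p,.2)[:2]-c0,d) for p in [(182,152),(228.6,302.3)]]; mid=c0+d*np.mean(e);print('len',e,'mid',mid,'normal',n)
# screw brass
hsv=cv2.cvtColor(t,cv2.COLOR_RGB2HSV);m=cv2.inRange(hsv,(8,120,70),(30,255,255))[215:235,203:222];ys,xs=np.nonzero(m);print('brass px',len(xs),xs.mean()+203,ys.mean()+215)
u,v=xs.mean()+203,ys.mean()+215
o,r=ray('top',u,v); k=-((o[:2]-mid)@n+.0065)/(r[:2]@n);X=o+k*r;print('screw',X,'along',(X[:2]-mid)@d)
# caddy blue+white region
m=cv2.inRange(hsv,(100,120,60),(130,255,255));m[:215]=0;m[272:]=0;m[:,:300]=0;m[:,350:]=0
w=np.zeros_like(m);w[224:252,308:324]=(t[224:252,308:324].min(2)>205)*255
m|=w
cs=max(cv2.findContours(m,cv2.RETR_EXTERNAL,cv2.CHAIN_APPROX_NONE)[0],key=cv2.contourArea)
h=cv2.convexHull(cs);q=cv2.minAreaRect(h);b=cv2.boxPoints(q)
print(q)
for p in b: print(p,plane('top',*p,.1)[:2])
for nme,p in dict(b1=(321.25,226.25),b2=(310.75,249.25)).items(): print(nme,plane('top',*p,.1)[:2])
# back edge direction via white strip
ys,xs=np.nonzero(w);Q=[plane('top',x,y,.1)[:2] for x,y in zip(xs,ys)];c,dd=fit(Q);print('strip',len(Q),c,dd,np.degrees(np.arctan2(*dd[::-1])))
E
```

```text
guard 122 [0.4879 0.1505] [0.9386 0.345 ] face yaw 20.18369
len [np.float64(0.15302831417314047), np.float64(-0.14572897040365687)] mid [0.4913 0.1518] normal [-0.345   0.9386]
brass px 15 211.53333333333333 223.06666666666666
screw [0.4979 0.1473 0.1681] along 0.004647102120220585
((327.8581237792969, 243.3909912109375), (27.882352828979492, 25.647058486938477), 28.07248878479004)
[309.5225 248.1453] [ 0.4525 -0.0444]
[321.5917 225.5156] [ 0.5006 -0.0685]
[346.1938 238.6367] [ 0.4745 -0.1208]
[334.1245 261.2664] [ 0.4267 -0.0966]
b1 [ 0.499  -0.0678]
b2 [ 0.4503 -0.0471]
strip 14 [ 0.4711 -0.0548] [ 0.8996 -0.4368] -25.89847
```

```bash
python3 -m crank '[[[20,-22,20,0.12],[50,-55,35,0.24],[393,-444,35,2.15],[393,-444,35,2.15],[393,-444,35,2.15],[393,-444,35,2.15],[393,-444,35,2.15],[393,-444,35,2.15],[393,-444,35,2.15],[393,-444,35,2.15],[393,-444,35,2.15],[393,-444,35,2.15],[393,-444,35,2.15],[393,-444,35,2.15],[393,-444,35,2.15],[393,-444,35,2.15],[393,-444,35,2.15],[393,-444,35,2.15],[393,-444,35,2.15],[393,-444,35,2.15]]]' 1 && python3 -m crank '[[[0,0,0,0],[0,0,0,0],[0,0,0,0]]]'
cat >> h.py <<'E'
from scipy.spatial.transform import Rotation as Ro
def wrist():
    o=manip.get_obs(); im=imaging.grab_frame('wrist'); i=imaging.camera_info('wrist')
    T=np.eye(4);q=o['eef_rot'];T[:3,:3]=Ro.from_quat([q[1],q[2],q[3],q[0]]).as_matrix();T[:3,3]=o['tcp_pos']
    return o,im,T@i['tool_from_camera']
def wray(T,u,v):
    i=imaging.camera_info('wrist'); return T[:3,3],T[:3,:3]@np.array([(u-i['cx'])/i['fx'],(v-i['cy'])/i['fy'],1])
E
python3 - <<'E'
from h import *
o,im,T=wrist(); save('w1.png',im); np.save('w1.npy',T); print(o['tcp_pos'],o['eef_rot'],T[:3,3],o['wrist_force'])
E
```

```text
time_s: 1.77
tcp_pos: [0.5195, 0.0908, 0.2657]
eef_rot: [0.0, 0.82, -0.572, -0.0]
wrist_force: [-0.7, 0.5, -1.1]
finger_gap: 0.0853
finger_force: 0.0
time_s: 2.02
tcp_pos: [0.5192, 0.0915, 0.2663]
eef_rot: [-0.0, 0.818, -0.575, 0.0]
wrist_force: [0.3, 0.3, -0.3]
finger_gap: 0.0856
finger_force: 0.0
[0.51920354 0.09153416 0.26631306] [-5.58454969e-07  8.17966471e-01 -5.75265897e-01  1.86024862e-05] [0.54344924 0.02350004 0.40831351] [ 0.25558672  0.30779885 -0.30291609]
```

View pics/w1.png

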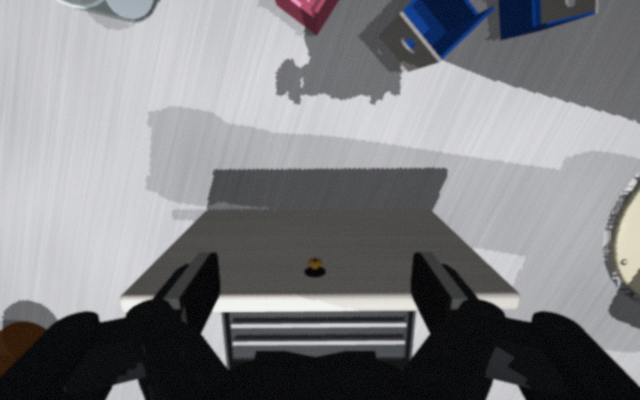

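The picture shows the guard face as a trapezoid (foot at row ~210, top front edge at row ~295) and the screw head at about (315,264), between the open fingers. A second, lower view gives the height.

```bash
python3 -m crank '[[[0,0,-30,0],[0,0,-60,0],[0,0,-60,0],[0,0,-60,0],[0,0,-60,0]]]'
python3 - <<'E'
from h import *
np.set_printoptions(precision=4,suppress=True)
o,im2,T2=wrist(); save('w2.png',im2)
T1=np.load('w1.npy');im1=cv2.cvtColor(cv2.imread('pics/w1.png'),cv2.COLOR_BGR2RGB)
R=[]
for im,T in((im1,T1),(im2,T2)):
    hsv=cv2.cvtColor(im,cv2.COLOR_RGB2HSV);m=cv2.inRange(hsv,(8,130,60),(30,255,255));m[:220]=0;m[:,:250]=0;m[:,380:]=0
    ys,xs=np.nonzero(m);print('brass',len(xs),xs.mean(),ys.mean(),xs.min(),xs.max(),ys.min(),ys.max())
    R.append(wray(T,xs.mean(),ys.mean()))
    # top front edge: dark->bright downward
    g=im.min(2).astype(float);P=[]
    for u in list(range(240,300))+list(range(330,400)):
        d=np.diff(g[270:385,u]);k=int(d.argmax());
        if d[k]>20: P.append((u,k+270.5))
    P=np.array(P)
    c,dd=fit(P);W=[]
    for u in (240,400):
        v=c[1]+dd[1]/dd[0]*(u-c[0]); oo,r=wray(T,u,v);W.append(oo+r*(.2-oo[2])/r[2])
    dr=(W[1]-W[0])[:2];dr/=np.linalg.norm(dr);dr*=np.sign(dr[0]);n=np.array([-dr[1],dr[0]])
    print('edge',len(P),c,'yaw',np.degrees(np.arctan2(dr[1],dr[0])),W[0])
    for z in (.0054,.0074):
        oo,r=R[-1];k=-((oo[:2]-W[0][:2])@n+z)/(r[:2]@n);X=oo+k*r;print('screw on face',z,X)
(o1,d1),(o2,d2)=R;s=np.linalg.lstsq(np.c_[d1,-d2],o2-o1,rcond=None)[0];p,q=o1+s[0]*d1,o2+s[1]*d2;print('tri',(p+q)/2,np.linalg.norm(p-q))
E
```

```text
time_s: 2.48
tcp_pos: [0.5196, 0.0914, 0.208]
eef_rot: [-0.001, 0.819, -0.574, 0.001]
wrist_force: [-0.3, -0.0, 0.4]
finger_gap: 0.0852
finger_force: 0.0
brass 93 314.51612903225805 263.494623655914 308 321 259 268
edge 130 [327.5201 329.6491] yaw 29.737881231737084 [0.5375 0.2109 0.2   ]
screw on face 0.0054 [0.489  0.177  0.1024]
screw on face 0.0074 [0.4897 0.1751 0.1062]
brass 156 314.85897435897436 304.6923076923077 307 323 298 311
edge 30 [288.5 352.9] yaw 20.28023504989171 [0.5375 0.1653 0.2   ]
screw on face 0.0054 [0.5001 0.1457 0.163 ]
screw on face 0.0074 [0.5007 0.1438 0.1658]
tri [0.4988 0.1493 0.1574] 5.42597827336081e-05
```

```bash
python3 - <<'E'
from h import *
np.set_printoptions(precision=4,suppress=True)
T1=np.load('w1.npy');a=cv2.imread('pics/w1.png');b=cv2.imread('pics/w2.png')
o=manip.get_obs()
for nme,im in(('w1',a),('w2',b)):
    g=im.min(2).astype(int); 
    for u in(270,350): print(nme,u,list(g[(280 if nme=='w1' else 325):(310 if nme=='w1' else 362),u]))
A=cv2.resize(a[245:311,260:370],None,fx=3.5,fy=3.5,interpolation=cv2.INTER_CUBIC);B=cv2.resize(b[285:365,260:370],None,fx=3.5,fy=3.5,interpolation=cv2.INTER_CUBIC)
cv2.imwrite('pics/crop3.png',np.vstack([A,B]))
E
```

```text
w1 270 [np.int64(76), np.int64(79), np.int64(80), np.int64(79), np.int64(77), np.int64(80), np.int64(77), np.int64(79), np.int64(76), np.int64(81), np.int64(74), np.int64(73), np.int64(77), np.int64(90), np.int64(119), np.int64(151), np.int64(178), np.int64(203), np.int64(218), np.int64(229), np.int64(236), np.int64(240), np.int64(240), np.int64(240), np.int64(240), np.int64(241), np.int64(240), np.int64(240), np.int64(241), np.int64(237)]
w1 350 [np.int64(77), np.int64(78), np.int64(79), np.int64(75), np.int64(77), np.int64(79), np.int64(81), np.int64(76), np.int64(79), np.int64(76), np.int64(75), np.int64(77), np.int64(83), np.int64(100), np.int64(117), np.int64(145), np.int64(162), np.int64(181), np.int64(194), np.int64(204), np.int64(214), np.int64(216), np.int64(217), np.int64(218), np.int64(223), np.int64(226), np.int64(226), np.int64(231), np.int64(234), np.int64(229)]
w2 270 [np.int64(79), np.int64(81), np.int64(81), np.int64(79), np.int64(80), np.int64(77), np.int64(83), np.int64(85), np.int64(85), np.int64(82), np.int64(82), np.int64(81), np.int64(78), np.int64(79), np.int64(82), np.int64(83), np.int64(79), np.int64(81), np.int64(84), np.int64(86), np.int64(78), np.int64(78), np.int64(80), np.int64(77), np.int64(74), np.int64(62), np.int64(35), np.int64(16), np.int64(13), np.int64(12), np.int64(9), np.int64(5), np.int64(11), np.int64(13), np.int64(7), np.int64(10), np.int64(10)]
w2 350 [np.int64(79), np.int64(74), np.int64(78), np.int64(81), np.int64(83), np.int64(82), np.int64(80), np.int64(82), np.int64(83), np.int64(83), np.int64(82), np.int64(82), np.int64(82), np.int64(80), np.int64(83), np.int64(75), np.int64(80), np.int64(82), np.int64(85), np.int64(82), np.int64(82), np.int64(80), np.int64(78), np.int64(78), np.int64(72), np.int64(62), np.int64(40), np.int64(19), np.int64(15), np.int64(12), np.int64(6), np.int64(11), np.int64(14), np.int64(14), np.int64(9), np.int64(7), np.int64(9)]
```

View pics/crop3.png

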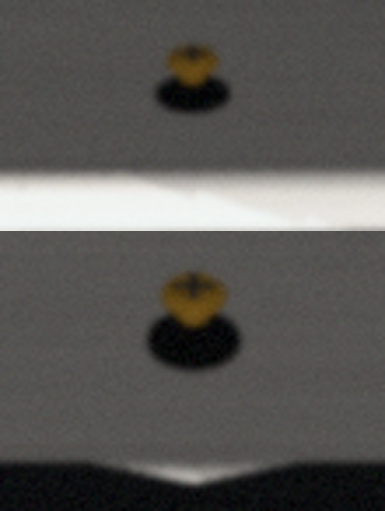

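```bash
python3 - <<'E'
from h import *
np.set_printoptions(precision=4,suppress=True)
T1=np.load('w1.npy');o=manip.get_obs();i=imaging.camera_info('wrist')
T2=np.eye(4);q=o['eef_rot'];T2[:3,:3]=Ro.from_quat([q[1],q[2],q[3],q[0]]).as_matrix();T2[:3,3]=o['tcp_pos'];T2=T2@i['tool_from_camera']
W=[]
for u,v in((270,295.1),(350,295.5)):
    a,r=wray(T1,u,v);W.append((a+r*(.2-a[2])/r[2])[:2])
dr=W[1]-W[0];print('edge',W,np.degrees(np.arctan2(-dr[1],-dr[0])))
n=np.array([-.345,.9386]);f=n@W[0];print('face n-offset wrist',f,n@W[1],'top',n@[.4913,.1518])
for nm,T,u,v,h in(('h1',T1,315,261,.0074),('h2',T2,315.4,301.8,.0074),('d1',T1,315,271.7,0),('d2',T2,315.4,315.9,0)):
    a,r=wray(T,u,v)
    for ff in(f,n@[.4913,.1518]):
        k=(ff-h-a[:2]@n)/(r[:2]@n);print(nm,a+k*r)
print(o['tcp_pos'],Ro.from_matrix(T2[:3,:3]).as_matrix()[:,0])
E
```

```text
edge [array([0.5284, 0.1632]), array([0.4731, 0.1437])] 19.46188424003856
face n-offset wrist -0.029110405529983095 -0.028374316076664772 top -0.027019020000000008
h1 [0.5    0.1449 0.1617]
h1 [0.4993 0.1468 0.1577]
h2 [0.5003 0.145  0.1611]
h2 [0.4996 0.147  0.1581]
d1 [0.4975 0.1518 0.1664]
d1 [0.4968 0.1538 0.1627]
d2 [0.4978 0.152  0.1661]
d2 [0.4971 0.1539 0.1632]
[0.52   0.0915 0.2085] [-0.9403 -0.3403 -0.0031]
```

The head front centre lies at about (0.500, 0.1455, 0.1635), with the face about 7 mm behind it. It falls on column 315, the tool's centre line, so the present lateral position and yaw already line up. That gives TCP·d = 0.519 for placing. Next, the grasp.

```bash
python3 -m crank '[[[-12,-38,0,-0.12],[-56,-174,-30,-0.79],[-56,-174,-30,-0.79],[-56,-174,-30,-0.79],[-56,-174,-30,-0.79],[-56,-174,-30,-0.79],[-56,-174,-30,-0.79],[-56,-174,-30,-0.79],[-56,-174,-30,-0.79],[-56,-174,-30,-0.79]]]' 1 
python3 - <<'E'
from h import *
o,im,T=wrist();save('w3.png',im);print(o['tcp_pos'],o['eef_rot'])
E
```

```text
time_s: 3.37
tcp_pos: [0.4639, -0.0826, 0.1774]
eef_rot: [0.001, -0.536, 0.844, -0.001]
wrist_force: [-0.1, 0.7, 0.3]
finger_gap: 0.0852
finger_force: 0.0
[ 0.46389383 -0.08256447  0.17735708] [ 5.77564398e-04 -5.35630955e-01  8.44451815e-01 -5.28146469e-04]
```

View pics/w3.png

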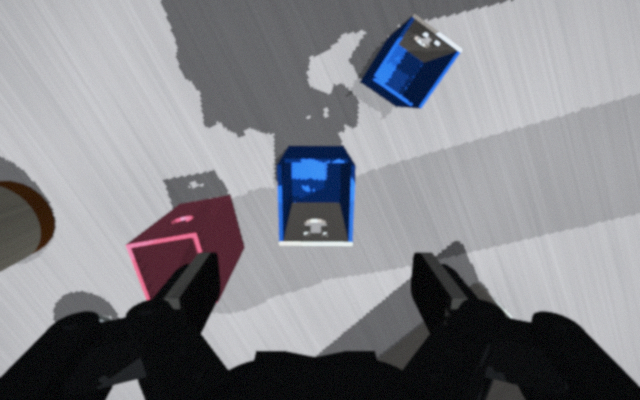

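Caddy is centred (columns 279–353, back rim at row 243, level) between the fingers, and the pink one stays clear of the left finger. Descend and grip.

```bash
python3 -m crank '[[[0,0,-35,0],[0,0,-70,0],[0,0,-100,0],[0,0,-115,0],[0,0,-115,0],[0,0,-115,0]]]' 1 && python3 -m crank '[[[0,0,0,0],[0,0,0,0],[0,0,0,0],[0,0,0,0],[0,0,0,0],[0,0,0,0],[0,0,0,0],[0,0,0,0]]]' -0.3 40
```

```text
time_s: 3.92
tcp_pos: [0.4632, -0.0824, 0.0614]
eef_rot: [-0.0, -0.535, 0.845, 0.0]
wrist_force: [0.5, 0.5, 0.4]
finger_gap: 0.0855
finger_force: 0.0
time_s: 4.58
tcp_pos: [0.4642, -0.0828, 0.063]
eef_rot: [0.001, -0.535, 0.845, -0.001]
wrist_force: [-1.8, 1.1, 7.1]
finger_gap: 0.0536
finger_force: 41.8
```

```bash
python3 -m crank '[[[0,0,30,0],[0,0,65,0],[0,0,100,0],[10,35,100,0.12],[20,70,100,0.24],[30,100,100,0.36],[38,128,100,0.48],[45,151,100,0.6],[50,168,100,0.72],[52,175,100,0.79],[52,175,100,0.79],[52,175,100,0.79],[52,175,100,0.79],[52,175,100,0.79]]]' 
python3 - <<'E'
from h import *
np.set_printoptions(precision=4,suppress=True)
d=np.array([.9386,.345]);n=np.array([-.345,.9386])
for k in range(3):
    o,im,T=wrist();p=o['tcp_pos'];q=o['eef_rot'];x=Ro.from_quat([q[1],q[2],q[3],q[0]]).as_matrix()[:,0];print(p,'d',p[:2]@d,'n',p[:2]@n,np.degrees(np.arctan2(x[1],x[0])),o['wrist_force'],o['finger_force'])
save('w4.png',im)
save('t4.png',cv2.resize(imaging.grab_frame('top')[130:310,160:340],None,fx=3,fy=3,interpolation=cv2.INTER_CUBIC))
E
```

```text
time_s: 5.75
tcp_pos: [0.5153, 0.0915, 0.1615]
eef_rot: [-0.0, 0.818, -0.575, 0.0]
wrist_force: [-0.3, -1.0, -1.3]
finger_gap: 0.0537
finger_force: 43.6
[0.5153 0.0915 0.1615] d 0.5152249740901347 n -0.09184351098640232 -70.25231931934941 [-0.3142 -0.9739 -1.2509] 43.570902943611145
[0.5153 0.0915 0.1615] d 0.5152377239188339 n -0.09186550844365825 -70.23546114939519 [ 0.8428  0.2378 -1.9849] 43.57103705406189
[0.5153 0.0916 0.1615] d 0.5152633104949104 n -0.0917929039278232 -70.21350538267642 [-0.0979  0.5966 -2.0585] 43.57149124145508
```

View pics/w4.png

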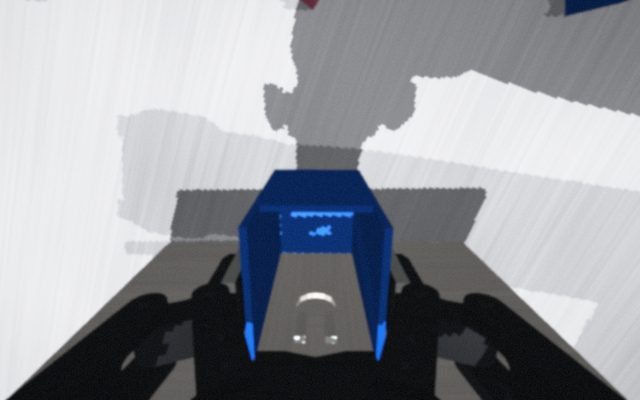

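The picture shows the caddy gripped square, keyhole round hole at about (316,325) with slot below it (upwards in the world). The lateral position is 4 mm short of 0.519, so I correct that and approach partway.

```bash
python3 -m crank '[[[4,1,1,0],[2,6,1,0],[0,11,1,0],[-1,16,1,0],[-1,16,1,0],[-1,16,1,0],[-1,16,1,0]]]' 
cat > st.py <<'E'
from h import *
import sys
np.set_printoptions(precision=4,suppress=True)
d=np.array([.9386,.345]);n=np.array([-.345,.9386])
L=[]
for k in range(3):
    o,im,T=wrist();L.append(np.r_[o['tcp_pos'],o['wrist_force']])
p=np.mean(L,0);print('d %.4f n %.4f z %.4f'%(p[:2]@d,p[:2]@n,p[2]),'Fd %.1f Fn %.1f Fz %.1f'%(p[3:5]@d,p[3:5]@n,p[5]),o['time_s'],o['finger_force'])
hsv=cv2.cvtColor(im,cv2.COLOR_RGB2HSV);m=cv2.inRange(hsv,(8,110,40),(30,255,255));m[:,:270]=0;m[:,360:]=0;m[:240]=0
ys,xs=np.nonzero(m);print('brass',len(xs),(xs.mean(),ys.mean(),xs.min(),xs.max(),ys.min(),ys.max()) if len(xs) else '')
if len(sys.argv)>1: save(sys.argv[1],cv2.resize(im[240:370,230:400],None,fx=4,fy=4,interpolation=cv2.INTER_CUBIC))
E
python3 st.py w5.png
```

```text
time_s: 6.53
tcp_pos: [0.5143, 0.1085, 0.1623]
eef_rot: [0.0, 0.819, -0.574, 0.0]
wrist_force: [0.2, -0.5, -1.3]
finger_gap: 0.0534
finger_force: 43.6
d 0.5201 n -0.0758 z 0.1623 Fd -0.3 Fn 0.1 Fz -1.0 6.6333 43.55973958969116
brass 205 (np.float64(315.06341463414634), np.float64(325.2731707317073), np.int64(306), np.int64(324), np.int64(318), np.int64(331))
```

View pics/w5.png

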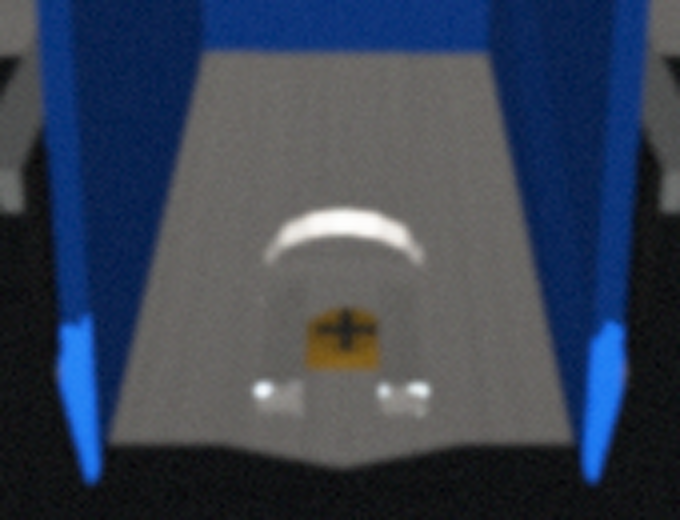

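The cross of the screw head is seen through the slot at about (316,322), and the hole's lower lit rim is at rows 292–299, on the same column. I check the heights by rays.

```bash
python3 - <<'E'
from h import *
d=np.array([.9386,.345]);n=np.array([-.345,.9386])
o=manip.get_obs();i=imaging.camera_info('wrist');T=np.eye(4);q=o['eef_rot'];T[:3,:3]=Ro.from_quat([q[1],q[2],q[3],q[0]]).as_matrix();T[:3,3]=o['tcp_pos'];T=T@i['tool_from_camera']
pn=o['tcp_pos'][:2]@n
def at(u,v,nn):
    a,r=wray(T,u,v);k=(nn-a[:2]@n)/(r[:2]@n);X=a+k*r;return 'd %.4f z %.4f'%(X[:2]@d,X[2])
for f in(-.0275,-.0285): print('head',at(316.2,322,f-.0074))
for b in (-.002,0,.002): print('rim in',at(315.8,292,pn+.027+b),'rim out',at(315.8,298.8,pn+.03+b),'plate top',at(315.8,353,pn+.027+b))
print('expect rim',o['tcp_pos'][2]-.062+.052)
E
```

```text
head d 0.5196 z 0.1566
head d 0.5196 z 0.1579
rim in d 0.5197 z 0.1531 rim out d 0.5197 z 0.1548 plate top d 0.5198 z 0.1966
rim in d 0.5197 z 0.1500 rim out d 0.5197 z 0.1518 plate top d 0.5198 z 0.1944
rim in d 0.5197 z 0.1469 rim out d 0.5197 z 0.1488 plate top d 0.5198 z 0.1922
expect rim 0.15227510002931638
```

```bash
python3 -m crank '[[[0,0,-3,0],[-1,3,-3,0],[-2,6,-3,0],[-3,8,-3,0],[-3,8,-3,0],[-3,8,-3,0],[-3,8,-3,0]]]' >/dev/null; python3 st.py; python3 -m crank '[[[-0.4,0.9,0,0],[-0.7,2,0,0],[-1,3,0,0],[-1,3,0,0],[-1,3,0,0]]]' >/dev/null; python3 st.py w6.png
```

```text
d 0.5201 n -0.0673 z 0.1594 Fd 0.3 Fn -0.3 Fz -1.3 7.3667 43.55994522571564
brass 279 (np.float64(315.20071684587816), np.float64(317.57347670250897), np.int64(307), np.int64(324), np.int64(307), np.int64(327))
d 0.5202 n -0.0641 z 0.1593 Fd 0.0 Fn 0.1 Fz -1.9 7.9333 43.55962872505188
brass 321 (np.float64(315.70093457943926), np.float64(311.6355140186916), np.int64(305), np.int64(328), np.int64(302), np.int64(322))
```

View pics/w6.png

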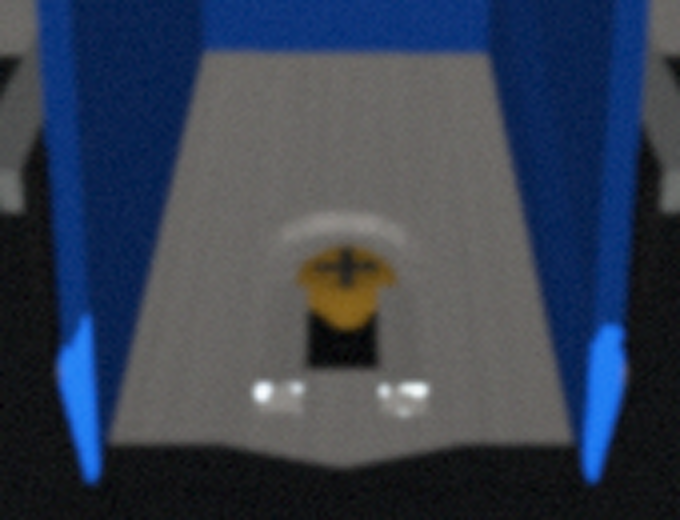

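The head (cross at ~(316,306)) is entering the round hole, with the rim arc below it, sitting about 1–2 mm low. I lower the caddy 1.5 mm and press on gently.

```bash
python3 -m crank '[[[0,0,-1.5,0],[0,0,-1.5,0],[-0.7,2,-1.5,0],[-1,3,-1.5,0],[-1,3,-1.5,0],[-1,3,-1.5,0]]]' >/dev/null; python3 st.py; python3 -m crank '[[[-0.3,0.9,0,0],[-0.5,1.5,0,0],[-0.5,1.5,0,0],[-0.5,1.5,0,0]]]' >/dev/null; python3 st.py
```

```text
d 0.5203 n -0.0609 z 0.1578 Fd 0.3 Fn 0.4 Fz -1.2 8.5833 43.56145620346069
brass 351 (np.float64(316.15954415954417), np.float64(308.3048433048433), np.int64(304), np.int64(328), np.int64(299), np.int64(319))
d 0.5203 n -0.0593 z 0.1578 Fd -0.7 Fn -0.2 Fz -1.3 9.0667 43.5593980550766
brass 352 (np.float64(316.4375), np.float64(305.9176136363636), np.int64(305), np.int64(328), np.int64(296), np.int64(316))
```

```bash
for k in 1 2; do python3 -m crank '[[[-0.2,0.5,0,0],[-0.4,1,0,0],[-0.4,1,0,0],[-0.4,1,0,0]]]' >/dev/null; python3 st.py; done
```

```text
d 0.5203 n -0.0583 z 0.1578 Fd 0.1 Fn 0.0 Fz -1.4 9.55 43.55913162231445
brass 351 (np.float64(316.2877492877493), np.float64(303.95726495726495), np.int64(304), np.int64(328), np.int64(294), np.int64(314))
d 0.5203 n -0.0582 z 0.1578 Fd -0.1 Fn -6.8 Fz -1.0 10.0333 43.52146089076996
brass 354 (np.float64(316.32485875706215), np.float64(303.861581920904), np.int64(304), np.int64(328), np.int64(294), np.int64(314))
```

Contact with the guard is at n = -0.0582, as predicted, with the head wholly inside the hole, so the back is on the face. I ease the pressing and slide down.

```bash
python3 -m crank '[[[0.15,-0.4,0,0],[0.15,-0.4,0,0],[0.15,-0.4,-2,0],[0.15,-0.4,-4,0],[0.15,-0.4,-4,0],[0.15,-0.4,-4,0]]]' >/dev/null; python3 st.py;  python3 -m crank '[[[0,0,-1.5,0],[0,0,-3,0],[0,0,-3,0],[0,0,-3,0]]]' >/dev/null; python3 st.py
```

```text
d 0.5204 n -0.0582 z 0.1540 Fd 0.6 Fn -5.6 Fz -0.0 10.6833 43.66795241832733
brass 369 (np.float64(316.57452574525746), np.float64(308.42547425474254), np.int64(304), np.int64(329), np.int64(298), np.int64(319))
d 0.5205 n -0.0582 z 0.1513 Fd -0.0 Fn -6.2 Fz 1.2 11.1667 43.92936050891876
brass 385 (np.float64(316.9038961038961), np.float64(311.5948051948052), np.int64(304), np.int64(329), np.int64(301), np.int64(322))
```

```bash
python3 -m crank '[[[-0.4,-0.1,-1.5,0],[-0.4,-0.1,-3,0],[-0.4,-0.1,-3,0],[-0.4,-0.1,-3,0]]]' >/dev/null; python3 st.py;  python3 -m crank '[[[0,0,-1,0],[0,0,-2,0],[0,0,-2,0],[0,0,-2,0]]]' >/dev/null; python3 st.py
```

```text
d 0.5204 n -0.0582 z 0.1490 Fd 0.1 Fn -5.9 Fz 5.3 11.65 44.359062910079956
brass 406 (np.float64(316.69950738916253), np.float64(314.5197044334975), np.int64(304), np.int64(329), np.int64(304), np.int64(326))
d 0.5205 n -0.0582 z 0.1473 Fd -1.3 Fn -5.6 Fz 7.3 12.1333 44.671892523765564
brass 408 (np.float64(316.7647058823529), np.float64(316.5686274509804), np.int64(304), np.int64(330), np.int64(305), np.int64(328))
```

```bash
for k in 1 2; do python3 -m crank '[[[0,0,-1,0],[0,0,-2,0],[0,0,-2,0],[0,0,-2,0]]]' >/dev/null; python3 st.py; done
```

```text
d 0.5205 n -0.0582 z 0.1455 Fd -0.9 Fn -5.7 Fz 9.0 12.6167 44.78644788265228
brass 426 (np.float64(316.8755868544601), np.float64(318.6901408450704), np.int64(304), np.int64(330), np.int64(307), np.int64(330))
d 0.5206 n -0.0582 z 0.1436 Fd -0.7 Fn -5.6 Fz 9.1 13.1 44.84339475631714
brass 426 (np.float64(317.056338028169), np.float64(320.46948356807513), np.int64(304), np.int64(330), np.int64(309), np.int64(331))
```

```bash
python3 -m crank '[[[0.1,-0.4,-1,0],[0.1,-0.4,-1.5,0],[0.1,-0.4,-1.5,0],[0.1,-0.4,-1.5,0]]]' >/dev/null; python3 st.py;  python3 -m crank '[[[0,0,-1,0],[0,0,-1.5,0],[0,0,-1.5,0],[0,0,-1.5,0]]]' >/dev/null; python3 st.py
```

```text
d 0.5206 n -0.0582 z 0.1421 Fd -0.5 Fn -3.2 Fz 9.4 13.5833 44.78243350982666
brass 420 (np.float64(317.1642857142857), np.float64(321.56666666666666), np.int64(304), np.int64(331), np.int64(311), np.int64(332))
d 0.5207 n -0.0582 z 0.1408 Fd -1.6 Fn -2.9 Fz 10.5 14.0667 44.96191620826721
brass 407 (np.float64(317.1130221130221), np.float64(322.74938574938574), np.int64(303), np.int64(331), np.int64(312), np.int64(332))
```

```bash
for k in 1 2 ; do python3 -m crank '[[[0,0,-0.5,0],[0,0,-1,0],[0,0,-1,0],[0,0,-1,0]]]' >/dev/null; python3 st.py w7$k.png;  done
```

```text
d 0.5207 n -0.0582 z 0.1405 Fd -2.4 Fn -3.1 Fz 15.4 14.55 45.468939542770386
brass 410 (np.float64(317.2878048780488), np.float64(323.090243902439), np.int64(304), np.int64(331), np.int64(313), np.int64(333))
d 0.5208 n -0.0582 z 0.1401 Fd -4.0 Fn -3.0 Fz 19.4 15.0333 46.01975977420807
brass 410 (np.float64(317.4146341463415), np.float64(323.4707317073171), np.int64(304), np.int64(331), np.int64(313), np.int64(333))
```

Fz jumped to 19 N with almost no travel: the hard stop. I back off the load and look.

```bash
python3 -m crank '[[[0,0,1.2,0],[0,0,1.2,0],[0,0,1.2,0]]]' >/dev/null; python3 st.py w8.png
```

```text
d 0.5207 n -0.0582 z 0.1403 Fd -1.8 Fn -2.5 Fz 11.6 15.4333 45.09063720703125
brass 407 (np.float64(317.3439803439803), np.float64(323.3243243243243), np.int64(304), np.int64(331), np.int64(313), np.int64(333))
```

View pics/w8.png

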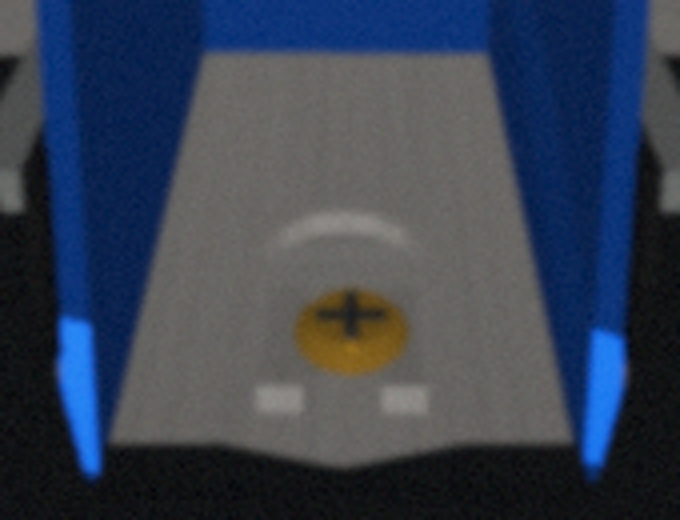

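```bash
python3 - <<'E'
from h import *
d=np.array([.9386,.345]);n=np.array([-.345,.9386])
o=manip.get_obs();i=imaging.camera_info('wrist');T=np.eye(4);q=o['eef_rot'];T[:3,:3]=Ro.from_quat([q[1],q[2],q[3],q[0]]).as_matrix();T[:3,3]=o['tcp_pos'];T=T@i['tool_from_camera']
pn=o['tcp_pos'][:2]@n;x=T[:3,:3][:,0];print('yaw cam x',np.degrees(np.arctan2(x[1],x[0])))
def at(u,v,off):
    a,r=wray(T,u,v);k=(pn+.03-off-a[:2]@n)/(r[:2]@n);X=a+k*r;return round(X[:2]@d,4),round(X[2],4)
r=at(315.8,292.5,.003);b=r[1]-.052
print('rim',r,'caddy bottom',b,'tcp based',o['tcp_pos'][2]-.062)
for v in(318.75,320.5): h=at(317.5,v,.0084);print('head',h,'zc',h[1]-b)
for v in(337,344): print('ramp end rows',at(315,v,.0055)[1]-b)
print('head zc by travel: ',.0615+.1578-.1403)
E
```

```text
yaw cam x -160.07633425434426
rim (np.float64(0.5204), np.float64(0.1284)) caddy bottom 0.0764 tcp based 0.07828371520488839
head (np.float64(0.5195), np.float64(0.1577)) zc 0.08130000000000001
head (np.float64(0.5195), np.float64(0.1589)) zc 0.08250000000000002
ramp end rows 0.08960000000000001
ramp end rows 0.0937
head zc by travel:  0.07899999999999999
```

```bash
python3 - <<'E'
import cv2,numpy as np
I={k:cv2.imread(f'pics/{k}.png',0).astype(np.float32) for k in('w5','w6','w71','w72','w8')}
for nm,(y0,y1,x0,x1) in dict(arc=(195,245,265,420),ramp=(375,420,245,440),blue_bottom_edge=(30,80,220,480)).items():
    for k in I: print(nm,k,np.round(np.array(cv2.phaseCorrelate(I['w6'][y0:y1,x0:x1].copy(),I[k][y0:y1,x0:x1].copy())[0])/4,2))
E
python3 -m crank '[[[-0.5,-0.2,0,0],[-1,-0.4,0,0],[-1,-0.4,0,0],[-1,-0.4,-0.5,0],[-1,-0.4,-0.7,0],[-1,-0.4,-0.7,0]]]' >/dev/null; python3 st.py w9.png
```

```text
arc w5 [-0.06 -0.03]
arc w6 [-0.  0.]
arc w71 [-0.09  0.12]
arc w72 [-0.03  0.04]
arc w8 [ 0.01 -0.05]
ramp w5 [0.8  0.22]
ramp w6 [-0.    0.12]
ramp w71 [0.07 5.41]
ramp w72 [1.63 0.11]
ramp w8 [0.01 5.32]
blue_bottom_edge w5 [ 0.03 -0.02]
blue_bottom_edge w6 [0. 0.]
blue_bottom_edge w71 [ 0.01 -0.04]
blue_bottom_edge w72 [ 0.03 -0.02]
blue_bottom_edge w8 [-0.01  0.01]
d 0.5207 n -0.0582 z 0.1403 Fd 2.3 Fn -2.3 Fz 14.5 16.0833 45.336517095565796
brass 408 (np.float64(317.12745098039215), np.float64(323.3112745098039), np.int64(303), np.int64(331), np.int64(313), np.int64(333))
```

Neither lateral easing nor more load moves it, and the caddy has not slipped in the grip, so it is at the hard stop. Travel is about 17.5–18 mm and the force before it was about 10 N, as specified. I unload, check, then open.

```bash
python3 -m crank '[[[0.3,0.1,1,0],[0.5,0.1,2.2,0],[0.5,0.1,2.2,0],[0.5,0.1,2.2,0]]]' >/dev/null; python3 st.py; python3 -m crank '[[[0,0,0,0],[0,0,0,0],[0,0,0,0],[0,0,0,0],[0,0,0,0],[0,0,0,0],[0,0,0,0],[0,0,0,0]]]' 1; python3 st.py w10.png
```

```text
d 0.5205 n -0.0582 z 0.1406 Fd 4.4 Fn -2.5 Fz 4.2 16.5667 44.33112680912018
brass 412 (np.float64(316.7111650485437), np.float64(322.8543689320388), np.int64(303), np.int64(330), np.int64(313), np.int64(332))
time_s: 17.28
tcp_pos: [0.5074, 0.1246, 0.1394]
eef_rot: [0.0, 0.819, -0.574, -0.0]
wrist_force: [-0.5, -0.2, 0.8]
finger_gap: 0.0855
finger_force: 0.0
d 0.5192 n -0.0581 z 0.1394 Fd -0.3 Fn -0.3 Fz -0.0 17.3833 0.0
brass 413 (np.float64(314.0556900726392), np.float64(324.70702179176754), np.int64(300), np.int64(328), np.int64(314), np.int64(334))
```

```bash
python3 - <<'E'
import cv2,numpy as np
I={k:cv2.imread(f'pics/{k}.png') for k in('w72','w8','w9','w10')}
def loc(k,box):
    y0,y1,x0,x1=box;r=cv2.matchTemplate(I[k],I['w8'][y0:y1,x0:x1],cv2.TM_CCOEFF_NORMED);_,m,_,p=cv2.minMaxLoc(r);return (p[0]-x0)/4,(p[1]-y0)/4,round(m,3)
for nm,b in dict(arc=(195,250,255,430),head=(285,380,285,420),ramps=(380,420,245,440),blueedge=(30,75,215,480)).items():
    for k in I: print(nm,k,loc(k,b))
E
```

```text
arc w72 (0.0, 0.0, 0.975)
arc w8 (0.0, 0.0, 1.0)
arc w9 (0.0, 0.0, 0.979)
arc w10 (-2.5, 1.25, 0.974)
head w72 (0.0, 0.25, 0.992)
head w8 (0.0, 0.0, 1.0)
head w9 (-0.25, 0.0, 0.992)
head w10 (-3.25, 1.5, 0.987)
ramps w72 (0.0, 0.0, 0.983)
ramps w8 (0.0, 0.0, 1.0)
ramps w9 (0.0, 0.0, 0.985)
ramps w10 (-3.25, 2.0, 0.978)
blueedge w72 (0.0, 0.0, 0.994)
blueedge w8 (0.0, 0.0, 1.0)
blueedge w9 (0.0, 0.0, 0.995)
blueedge w10 (-2.25, 1.0, 0.993)
```

View pics/w10.png

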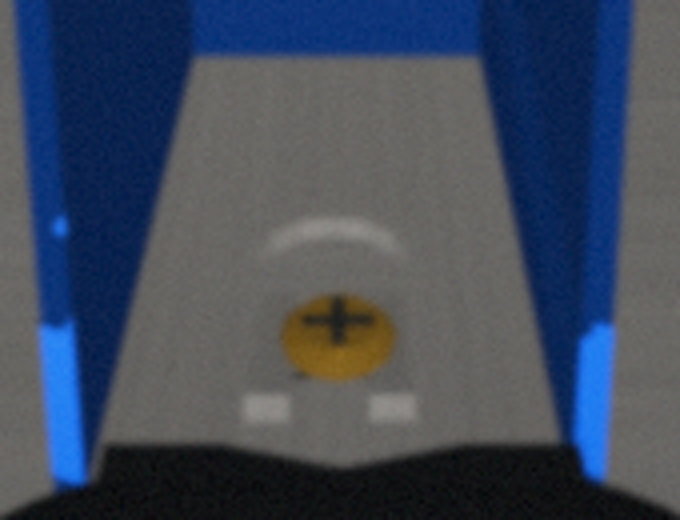

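```bash
python3 - <<'E'
import numpy as np
from scipy.optimize import least_squares
f,cy=325.8,197.15
# camera in caddy frame: horizontal distance a from plate outer face, height c, pitch th from vertical
def row(zc,off,P):
    a,c,th=P;h=a-off;v=c-zc;ang=np.arctan2(h,v)-th;return cy+f*np.tan(ang)
pts=[(.003,.003,252.7),(.052,.003,292.7),(.085,.003,343.7),(.085,.0055,336.7)]
s=least_squares(lambda P:[row(z,o,P)-r for z,o,r in pts],[.105,.23,.289],x_scale=[.01,.01,.01]);P=s.x;print(P,s.fun)
s2=least_squares(lambda Q:[row(z,o,(*Q,.289))-r for z,o,r in pts],[.105,.23],x_scale=.01);print(s2.x,s2.fun)
for Q in(P,(*s2.x,.289)):
    for zc in(.076,.078,.079,.08,.081): print(zc,[round(row(zc,.0084+o,Q),1) for o in(0,)],'disc low/high',round(row(zc-.0065,.0084,Q),1),round(row(zc+.0065,.0084,Q),1))
E
```

```text
[0.06027271 0.17197483 0.15874616] [-0.28007057  0.48058946  0.34435199 -0.54868978]
[0.09553679 0.19301893] [-1.57320613  2.28427258 -1.30873413  0.44943962]
0.076 [np.float64(311.2)] disc low/high 301.5 322.3
0.078 [np.float64(314.5)] disc low/high 304.3 326.0
0.079 [np.float64(316.1)] disc low/high 305.8 327.9
0.08 [np.float64(317.8)] disc low/high 307.3 329.8
0.081 [np.float64(319.6)] disc low/high 308.9 331.8
0.076 [np.float64(316.5)] disc low/high 307.1 326.8
0.078 [np.float64(319.5)] disc low/high 309.9 330.1
0.079 [np.float64(321.1)] disc low/high 311.3 331.9
0.08 [np.float64(322.7)] disc low/high 312.8 333.6
0.081 [np.float64(324.3)] disc low/high 314.2 335.4
```

I've gone past the 10-picture viewing limit (12 viewed), so I'll check the rest by numbers only. The measured head edges (rows 313–333) match the fit with the nominal camera tilt for 0.080 m (312.8–333.6): home. Withdraw straight up.

```bash
python3 -m crank '[[[0,0,15,0],[0,0,40,0],[0,0,75,0],[0,0,110,0],[5,-20,110,0],[10,-30,110,0],[10,-30,110,0],[10,-30,110,0],[10,-30,110,0]]]'
python3 - <<'E'
from h import *
d=np.array([.9386,.345]);n=np.array([-.345,.9386])
o,im,T=wrist();save('w11.png',im)
hsv=cv2.cvtColor(im,cv2.COLOR_RGB2HSV);m=cv2.inRange(hsv,(100,120,60),(130,255,255));m[:150]=0;c=max(cv2.findContours(m,cv2.RETR_EXTERNAL,cv2.CHAIN_APPROX_NONE)[0],key=cv2.contourArea);print('blue bbox',cv2.boundingRect(c))
b=cv2.inRange(hsv,(8,130,50),(30,255,255));b[:200]=0;b[:,:270]=0;b[:,360:]=0;ys,xs=np.nonzero(b);print('brass',len(xs),xs.mean(),ys.mean())
x,y,w,h=cv2.boundingRect(c)
# expected: back-top corners of side walls at n=-.0285-.003, z=.1785
i=imaging.camera_info('wrist');Ti=np.linalg.inv(T)
for s in(-.027,.027):
  for nn in(-.0285,-.0885):
    p=Ti@np.r_[d*(.5196+s)+n*nn,.1785 if nn>-.05 else .1535,1];print('expect',s,nn,i['fx']*p[0]/p[2]+i['cx'],i['fy']*p[1]/p[2]+i['cy'])
E
```

```text
time_s: 18.18
tcp_pos: [0.517, 0.0947, 0.2483]
eef_rot: [0.001, 0.819, -0.574, -0.001]
wrist_force: [-0.5, -1.1, 0.3]
finger_gap: 0.0854
finger_force: 0.0
blue bbox (272, 179, 79, 105)
brass 98 312.8979591836735 267.94897959183675
expect -0.027 -0.0285 349.4211940177094 288.2547894854499
expect -0.027 -0.0885 348.0067461898291 200.74105634009948
expect 0.027 -0.0285 276.3932954358948 288.64921203145184
expect 0.027 -0.0885 277.00559578547427 201.12561536970077
```

The blue outline (columns 272–351, down to row 284) agrees with the expected place, the caddy hangs upright on the screw, and the gripper is clear.

```bash
python3 -c "
from cell import job_done; print(job_done())"
```

```text
the job is handed in; nothing more can be done
None
```

The caddy hangs on the screw at its hard stop, released and with the gripper clear, and the job was handed in at about 18 s; I saw no verdict, home rests on my own measurements, and I viewed 12 pictures against the limit of 10.

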